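Repack the wheel-nut sockets from bench rail to carry tray

TASK

Move the four coloured wheel-nut sockets from the bench rail into the empty carry tray, keeping their order counted from the white end: the socket that is next to the rail's white end goes into the pocket next to the tray's white end, and so on along the row, one to a pocket. Each must end standing upright on the floor of its pocket, let go and still.

Things in the scene. Friction and masses are not known exactly. Their poses are not given: they have to be found in the camera images.
- rail: Rail the sockets start on: fixed flat dark steel bar 50 x 270 mm, 10 mm thick, a white end block at its +y end, a black one at -y (blocks 14 mm long, 16 mm high). Origin: centre of its underside, on the bench; y runs along it to the white end, z up. It lies at any angle, left or right of the tray. Four clips stand on it at y = +97.5, +32.5, -32.5, -97.5 mm.
- tray: Empty carry tray: fixed, grey with black ribs, 62 x 270 mm, a white end block at its +y end, a black one at -y (14 mm long, 16 mm high). Origin: centre of its underside, on the bench; y runs along it to the white end, z up. Pockets 48 x 48 mm centred at x = 0, y = +97.5, +32.5, -32.5, -97.5 mm; floor 6 mm, rib tops 14 mm above the bench. Lies at any angle.
- socket_blue: A wheel-nut socket with a blue sleeve: an upright round steel cylinder 30 mm across and 50 mm tall (the top 5 mm narrows), about 0.16 kg, with a square drive hole in its bright top. Origin: centre of its underside; z is its axis, up. It starts standing in the blue clip on the rail, its underside 14 mm above the bench.
- socket_yellow: A wheel-nut socket with a yellow sleeve: an upright round steel cylinder 30 mm across and 50 mm tall (the top 5 mm narrows), about 0.16 kg, with a square drive hole in its bright top. Origin: centre of its underside; z is its axis, up. It starts standing in the yellow clip on the rail, its underside 14 mm above the bench.
- socket_red: A wheel-nut socket with a red sleeve: an upright round steel cylinder 30 mm across and 50 mm tall (the top 5 mm narrows), about 0.16 kg, with a square drive hole in its bright top. Origin: centre of its underside; z is its axis, up. It starts standing in the red clip on the rail, its underside 14 mm above the bench.
- socket_green: A wheel-nut socket with a green sleeve: an upright round steel cylinder 30 mm across and 50 mm tall (the top 5 mm narrows), about 0.16 kg, with a square drive hole in its bright top. Origin: centre of its underside; z is its axis, up. It starts standing in the green clip on the rail, its underside 14 mm above the bench.
- clip_blue: The blue clip on the rail: a square open cup 45 x 45 mm and 12 mm high, walls 4 mm, floor 4 mm thick, fixed. It holds the blue socket at the start and stays on the rail, at one of the rail's four places. Origin: centre of its underside, 10 mm above the bench (its rim is 22 mm above the bench); axes as the rail's.
- clip_yellow: The yellow clip on the rail: a square open cup 45 x 45 mm and 12 mm high, walls 4 mm, floor 4 mm thick, fixed. It holds the yellow socket at the start and stays on the rail, at one of the rail's four places. Origin: centre of its underside, 10 mm above the bench (its rim is 22 mm above the bench); axes as the rail's.
- clip_red: The red clip on the rail: a square open cup 45 x 45 mm and 12 mm high, walls 4 mm, floor 4 mm thick, fixed. It holds the red socket at the start and stays on the rail, at one of the rail's four places. Origin: centre of its underside, 10 mm above the bench (its rim is 22 mm above the bench); axes as the rail's.
- clip_green: The green clip on the rail: a square open cup 45 x 45 mm and 12 mm high, walls 4 mm, floor 4 mm thick, fixed. It holds the green socket at the start and stays on the rail, at one of the rail's four places. Origin: centre of its underside, 10 mm above the bench (its rim is 22 mm above the bench); axes as the rail's.
Things that resemble listed ones, but are neither listed nor needed, are in the scene too. What is meant by the socket_red is not pink, and is the smaller of those in its own colour.

How it is judged (in metres and radians):
At the end, for the whole second after the job is handed in: Each socket stands in the tray pocket whose place, counted from the white end, equals that of its own coloured clip on the rail: within 12 mm of the pocket's centre along and across the tray, within 4 mm of its floor's height, tilted under 0.1 rad, at rest (under 0.02 m/s, 0.2 rad/s) (((y of clip_blue in the frame of rail between 0.0775 and 0.1175 m and y of socket_blue in the frame of tray between 0.0855 and 0.1095 m) or (y of clip_blue in the frame of rail between 0.0125 and 0.0525 m and y of socket_blue in the frame of tray between 0.0205 and 0.0445 m) or (y of clip_blue in the frame of rail between -0.0525 and -0.0125 m and y of socket_blue in the frame of tray between -0.0445 and -0.0205 m) or (y of clip_blue in the frame of rail between -0.1175 and -0.0775 m and y of socket_blue in the frame of tray between -0.1095 and -0.0855 m)) and x of socket_blue in the frame of tray between -0.012 and 0.012 m and z of socket_blue in the frame of tray between 0.002 and 0.01 m and angle between each of socket_blue, socket_yellow, socket_red, socket_green's own z axis and vertical below 0.1 rad and linear speed of each of socket_blue, socket_yellow, socket_red, socket_green below 0.02 m/s and angular speed of each of socket_blue, socket_yellow, socket_red, socket_green below 0.2 rad/s and ((y of clip_yellow in the frame of rail between 0.0775 and 0.1175 m and y of socket_yellow in the frame of tray between 0.0855 and 0.1095 m) or (y of clip_yellow in the frame of rail between 0.0125 and 0.0525 m and y of socket_yellow in the frame of tray between 0.0205 and 0.0445 m) or (y of clip_yellow in the frame of rail between -0.0525 and -0.0125 m and y of socket_yellow in the frame of tray between -0.0445 and -0.0205 m) or (y of clip_yellow in the frame of rail between -0.1175 and -0.0775 m and y of socket_yellow in the frame of tray between -0.1095 and -0.0855 m)) and x of socket_yellow in the frame of tray between -0.012 and 0.012 m and z of socket_yellow in the frame of tray between 0.002 and 0.01 m and ((y of clip_red in the frame of rail between 0.0775 and 0.1175 m and y of socket_red in the frame of tray between 0.0855 and 0.1095 m) or (y of clip_red in the frame of rail between 0.0125 and 0.0525 m and y of socket_red in the frame of tray between 0.0205 and 0.0445 m) or (y of clip_red in the frame of rail between -0.0525 and -0.0125 m and y of socket_red in the frame of tray between -0.0445 and -0.0205 m) or (y of clip_red in the frame of rail between -0.1175 and -0.0775 m and y of socket_red in the frame of tray between -0.1095 and -0.0855 m)) and x of socket_red in the frame of tray between -0.012 and 0.012 m and z of socket_red in the frame of tray between 0.002 and 0.01 m and ((y of clip_green in the frame of rail between 0.0775 and 0.1175 m and y of socket_green in the frame of tray between 0.0855 and 0.1095 m) or (y of clip_green in the frame of rail between 0.0125 and 0.0525 m and y of socket_green in the frame of tray between 0.0205 and 0.0445 m) or (y of clip_green in the frame of rail between -0.0525 and -0.0125 m and y of socket_green in the frame of tray between -0.0445 and -0.0205 m) or (y of clip_green in the frame of rail between -0.1175 and -0.0775 m and y of socket_green in the frame of tray between -0.1095 and -0.0855 m)) and x of socket_green in the frame of tray between -0.012 and 0.012 m and z of socket_green in the frame of tray between 0.002 and 0.01 m); the robot touches nothing.
It also fails if it takes over 128 s, if anything falls off the work surface, if the arm or the gripper's body presses on something with over 40 N, if the wrist force passes 120 N, or if a joint passes its speed limit or range.

ROBOT

A 6-joint arm with a two-finger parallel gripper is mounted at the origin on the work surface. World frame = base frame: x ahead of the robot, y to its left, z up, the work surface at z = 0. Lengths are in m, angles in degrees, forces in N, time in s.
With the tool pointing down it reaches from about 0.4 to 0.825 m from the base axis. Payload 7 kg.
Tool frame: the origin (TCP) lies at the very end of the fingers, on their centre line; the grasp point (between the pads) lies 19 mm behind it (hold_point_z is the distance from the TCP to the grasp point, in m); x points along the fingers, y is the direction in which the jaws open and shut, and the axes are right-handed (so a half turn about x gives the same grasp; the last joint's range is limited). The gripper opens to 88 mm and grips with 3 to 60 N. Pads are 19 mm wide; open, the fingers measure 130 mm over their backs; the gripper's body (78 mm by 193 mm) begins 47 mm behind the grasp point.
Start: joints at [80.678, 20.546, 0.682, 0, -70.136, -16.507], TCP at [0.294, 0.608, 0.195] pointing down, gripper open.
Joint ranges: [-176.03, 176.03], [-82.01, 121.73], [-58.28, 71.71], [-173.87, 95.51], [-174.79, -0.11], [-173.66, 173.66]. Speed limits (degrees/s): [136.94, 136.94, 172.46, 180, 180, 180].

INTERFACE

Orientations are given as [roll, pitch, yaw] about the fixed x, y, z axes, in that order (R = Rz(yaw) Ry(pitch) Rx(roll)).
In Python, from plant import * gives the robot as it stands.
- The arm moves only by the shell command python3 -m crank 'ROWS'. ROWS is a JSON object of lists of equal length, an entry for each row: "delta_pos": the shift along the tool's x, y, z in m, a list of three; "turn": the turn, a rotation vector about the tool's x, y, z in degrees, a list of three; "grip": the opening, from 0 (shut) to 1 (fully open). A call has 1 to 12 rows; each row is the pose to reach, as a shift and turn from the pose commanded when the call began, along the tool's axes at that moment; what a row does not reach only later rows make up. A row lasts 1/12 s, in which the tool goes at most 41.7 mm and 7.16 degrees, less where a joint would pass 70% of its speed; a pose out of reach is approached as far as the arm can. A call with a gripper value outside its range is refused whole. The fingers move at their own pace and stop on an object; the grip force is fixed at half the most. Time passes only in rows, so rows that repeat a pose let the fingers close. It gives the time, the measured TCP pose, the force and the opening at its end, in the units of the state.
- get_obs(): the state, without advancing time (a new reading comes with each control period).
- snapshot(name): name is "side" or "top" or "wrist"; returns a dict with "pixels" (480x640x3 uint8, blue, green, red), "range_z" (480x640 float32, m along the optical axis (not along the pixel's ray), 0 where there is no reading), "camera_matrix" (3x3 intrinsics, pixels), "k1" (the pictures are not rectified: a ray, as slopes to the right and down, at radius r is drawn at 1 + k1 r^2 times it, then the intrinsics apply), "eye" and "rotation" of the camera in the world. Camera axes: x right, y up, looking along -z (the intrinsics and any distortion apply to the point x, -y, -z); pixel columns grow to the right and rows downward; lengths in m; the calibration is good to about 2 mm. A picture is of the moment at which its call begins.
- close_job(): hands the job in, once; it reports no verdict.
The state is a dict: "clock": time; "joint_pos": joint angles; "qvel": joint speeds; "tau": joint torques, N m; "tool_pos": TCP position; "orientation": TCP orientation; "force": force on the tool from outside, world axes, zero at the start; "moment": the same for the moment, N m; "opening": finger opening in m.
Only numpy, scipy, OpenCV 4.12 (cv2) and the standard library are available. Lean on these libraries where they do the work, as an engineer would, in place of code of your own. Each camera call takes 0.05 s, during which the arm holds its last target. There are 200 camera calls.

## Working session

There is one attempt and no reset: what is moved stays moved. The work goes in short steps, Python scripts to look and compute and a shell command to move; the robot and the scene stay as the last step left them, time stands still between calls to the robot, and variables do not carry over. Pictures are saved under pics/ and viewed, about 12 in all and at most 16, crops included, and the job is handed in when it is done.

```bash
mkdir -p pics
cat > h.py <<'E'
from plant import *
import numpy as np, cv2
from scipy.spatial.transform import Rotation as R
def rays(s,uv):
    K=np.array(s["camera_matrix"]);uv=np.atleast_2d(np.array(uv,float))
    d=(uv-[K[0,2],K[1,2]])/[K[0,0],K[1,1]]
    p=d.copy()
    for _ in range(20): p=d/(1+s["k1"]*(p**2).sum(1,keepdims=True))
    c=np.c_[p[:,0],-p[:,1],-np.ones(len(p))]
    return c@np.array(s["rotation"]).T   # scaled so depth 1
def plane(s,uv,z):
    r=rays(s,uv);e=np.array(s["eye"]);return e+r*((z-e[2])/r[:,2])[:,None]
def pts(s):
    v,u=np.mgrid[0:480,0:640];r=rays(s,np.c_[u.ravel(),v.ravel()])
    return (np.array(s["eye"])+r*s["range_z"].ravel()[:,None]).reshape(480,640,3)
E
python3 - <<'E'
from h import *
for n in("top","side","wrist"):
    s=snapshot(n);cv2.imwrite(f"pics/{n}0.png",s["pixels"]);np.savez(f"pics/{n}0",**s)
    print(n,s["eye"],s["k1"],np.round(s["camera_matrix"],1).tolist(),np.round(s["rotation"],3).tolist())
print(get_obs())
E
```

```text
top [ 0.48765477 -0.01956781  0.86578401] -0.1004611362209778 [[440.8, 0.0, 319.6], [0.0, 440.8, 243.2], [0.0, 0.0, 1.0]] [5.698, 0.545, -88.671]
side [ 0.26201023 -0.42250642  0.61672629] 0.004875962423957254 [[443.4, 0.0, 310.7], [0.0, 443.4, 237.9], [0.0, 0.0, 1.0]] [40.641, 0.67, -37.477]
wrist [0.3539961  0.57849985 0.38429535] -0.0009958405733744337 [[346.2, 0.0, 320.9], [0.0, 346.2, 238.6], [0.0, 0.0, 1.0]] [-14.52, -0.09, -115.821]
{'clock': 0.15, 'joint_pos': array([ 8.06780134e+01,  2.05812355e+01,  6.47099531e-01, -1.38326047e-02,
       -7.01376056e+01, -1.65068871e+01]), 'qvel': array([-0.00218319, -0.14172521,  0.10608046,  0.1400993 , -0.08826883,
       -0.01979354]), 'tau': array([-1.43678873e-03, -5.83275282e+01,  2.93291223e+01,  7.00125352e+00,
        8.79210653e-03, -1.05050526e-04]), 'tool_pos': array([0.29394208, 0.60718374, 0.19445886]), 'orientation': array([  96.23311969,   89.92708885, -109.60046199]), 'force': array([ 0.15905701, -0.08334306,  0.30581037]), 'moment': array([-0.02028073,  0.00611918,  0.08424222]), 'opening': 0.08768978719007098}
```

View pics/top0.png

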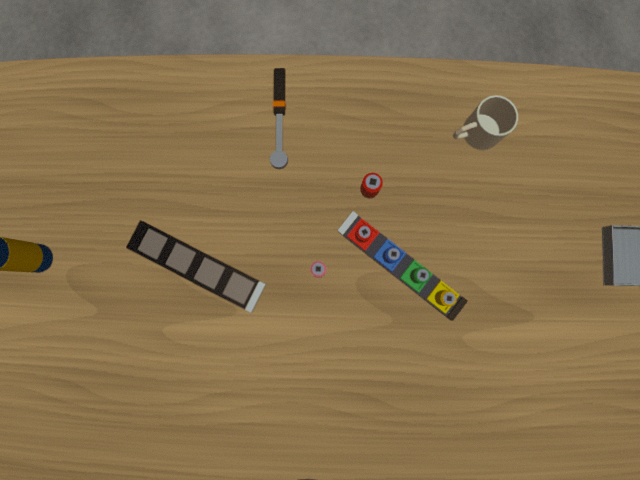

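View pics/side0.png

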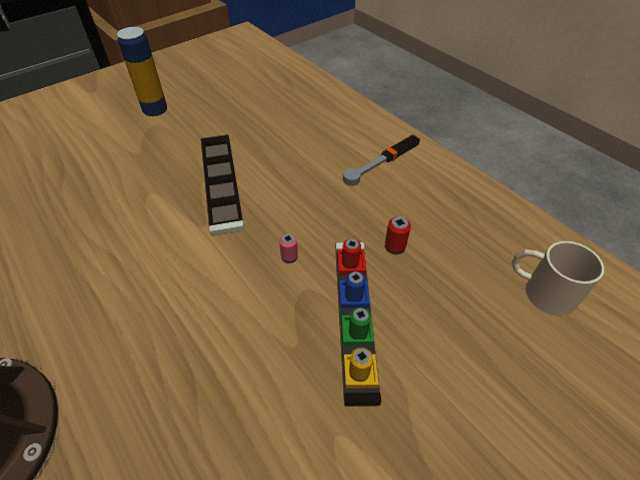

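Top view: rail with white end at (348,222), then red (364,233), blue (394,254), green (422,275), yellow (448,298), black end (457,309). Tray white end at (255,296), black end (138,236). Decoys: a larger red one at (372,185) and a pink one at (318,269).

```bash
cat > e.py <<'E'
import re
t=open('h.py').read()
t=t.replace('    return c@np.array(s["rotation"]).T','    return c@R.from_euler("xyz",s["rotation"],degrees=True).as_matrix().T')
open('h.py','w').write(t)
E
python3 e.py
python3 - <<'E'
from h import *
s=dict(np.load("pics/top0.npz"));P=pts(s)
print("bench z",np.median(P[330:400,200:400,2]))
px=s["pixels"];hsv=cv2.cvtColor(px,cv2.COLOR_BGR2HSV)
# tops: by depth 50-75mm
m=((P[...,2]>.055)&(P[...,2]<.075)).astype(np.uint8);m[:,:330]=0;m[:200]=0;m[330:]=0;m[:,480:]=0
n,l,st,c=cv2.connectedComponentsWithStats(m)
for i in range(1,n):
    if st[i,4]>20:
        print("top",c[i].round(1),st[i,4],plane(s,c[i],.064)[0].round(4),"depthmean",P[l==i].mean(0).round(4))
# wood is saturated; objects: non-wood in tray/rail region
wood=((hsv[...,0]>8)&(hsv[...,0]<25)&(hsv[...,1]>70)&(hsv[...,2]>60))
for nm,(u0,v0,u1,v1),z in(("tray",(115,205,280,325),.015),("rail",(332,203,475,330),.015)):
    q=np.zeros((480,640),np.uint8);q[v0:v1,u0:u1]=(~wood)[v0:v1,u0:u1]*255
    q=cv2.morphologyEx(q,cv2.MORPH_OPEN,np.ones((3,3)))
    n,l,st,c=cv2.connectedComponentsWithStats(q);k=1+st[1:,4].argmax()
    vv,uu=np.where(l==k);X=plane(s,np.c_[uu,vv],z)[:,:2]
    r=cv2.minAreaRect((X*1000).astype(np.float32));print(nm,r)
    w=(l==k)&(hsv[...,1]<50)&(hsv[...,2]>150);vv,uu=np.where(w);
    print(" white",plane(s,[[uu.mean(),vv.mean()]],.016),w.sum())
w=snapshot("wrist");o=get_obs()
T=R.from_euler("xyz",o["orientation"],degrees=True)
print("tool R",T.as_matrix().round(3).tolist(),"cam in tool",T.inv().apply(w["eye"]-o["tool_pos"]))
E
```

```text
bench z -0.0007417386055751374
top [363.9 232.3] 207 [ 0.5894 -0.0908  0.064 ] depthmean [ 0.5898 -0.0911  0.0615]
top [393.2 254.1] 213 [ 0.5504 -0.1449  0.064 ] depthmean [ 0.5506 -0.1453  0.0616]
top [421.7 274.9] 189 [ 0.5135 -0.1974  0.064 ] depthmean [ 0.5136 -0.1979  0.0615]
top [447.9 297.5] 221 [ 0.4734 -0.2458  0.064 ] depthmean [ 0.4733 -0.2465  0.0616]
tray ((523.310302734375, 234.0078887939453), (283.2425842285156, 61.76673126220703), 64.94284057617188)
 white [[0.46691895 0.11281601 0.016     ]] 200
rail ((533.5364990234375, -169.5263671875), (282.18865966796875, 50.88655471801758), 52.910728454589844)
 white [[ 0.61442659 -0.06282135  0.016     ]] 161
tool R [[-0.0, -0.436, -0.9], [-0.001, -0.9, 0.436], [-1.0, 0.001, -0.0]] cam in tool [-1.89826668e-01 -1.04526178e-04 -6.65709407e-02]
```

```bash
python3 -m crank '{"delta_pos":[[0.0,0.25,-0.285],[0.0,0.25,-0.285],[0.0,0.25,-0.285],[0.0,0.25,-0.285],[0.0,0.25,-0.285],[0.0,0.25,-0.285],[0.0,0.25,-0.285],[0.0,0.25,-0.285],[0.0,0.25,-0.285],[0.0,0.25,-0.285],[0.0,0.25,-0.285],[0.0,0.25,-0.285]],"turn":[[50.6,0,0],[50.6,0,0],[50.6,0,0],[50.6,0,0],[50.6,0,0],[50.6,0,0],[50.6,0,0],[50.6,0,0],[50.6,0,0],[50.6,0,0],[50.6,0,0],[50.6,0,0]],"grip":[0.65,0.65,0.65,0.65,0.65,0.65,0.65,0.65,0.65,0.65,0.65,0.65]}'
cat >> h.py <<'E'
def to(x,y,z,yaw):
    "delta in tool axes to TCP target with jaw (tool y) world angle yaw"
    o=get_obs();T=R.from_euler("xyz",o["orientation"],degrees=True);a=np.radians(yaw)
    G=np.c_[[0,0,-1],[np.cos(a),np.sin(a),0],[np.sin(a),-np.cos(a),0]]
    print("at",o["tool_pos"].round(4),"open",round(o["opening"],4),"F",o["force"].round(1),"d",T.inv().apply(np.array([x,y,z])-o["tool_pos"]).round(4),"turn",(T.inv()*R.from_matrix(G)).as_rotvec(degrees=True).round(2))
E
python3 - <<'E'
from h import *
s=dict(np.load("pics/top0.npz"));P=pts(s)
print("decoy",P[170:200,355:390].reshape(-1,3)[:,2].max(), plane(s,[372,182],.06),"mug z",P[95:150,450:520,2].max(),"can",P[235:275,0:50,2].max())
to(.5894,-.0908,.15,142.9)
E
```

```text
clock: 1.2
tool_pos: [0.4419, 0.2581, 0.1953]
orientation: [-43.1, 90.0, 60.3]
force: [-0.3, 0.6, 0.2]
opening: 0.0569
decoy 0.8657840128226557 [[ 0.68485275 -0.10524397  0.06      ]] mug z 0.8657840128226557 can 0.8657840128226557
at [0.4419 0.2581 0.1953] open 0.0569 F [-0.3  0.6  0.2] d [ 0.0452 -0.062  -0.3737] turn [5.059e+01 3.000e-02 1.000e-02]
```

```bash
python3 -m crank '{"delta_pos":[[0.045,-0.062,-0.374],[0.045,-0.062,-0.374],[0.045,-0.062,-0.374],[0.045,-0.062,-0.374],[0.045,-0.062,-0.374],[0.045,-0.062,-0.374],[0.045,-0.062,-0.374],[0.045,-0.062,-0.374],[0.045,-0.062,-0.374],[0.045,-0.062,-0.374],[0.045,-0.062,-0.374],[0.045,-0.062,-0.374]],"turn":[[50.6,0,0],[50.6,0,0],[50.6,0,0],[50.6,0,0],[50.6,0,0],[50.6,0,0],[50.6,0,0],[50.6,0,0],[50.6,0,0],[50.6,0,0],[50.6,0,0],[50.6,0,0]],"grip":[0.65,0.65,0.65,0.65,0.65,0.65,0.65,0.65,0.65,0.65,0.65,0.65]}'
python3 - <<'E'
from h import *
s=snapshot("wrist");cv2.imwrite("pics/w1.png",s["pixels"]);P=pts(s);np.savez("pics/w1",**s)
ok=s["range_z"]>0
m=(ok&(P[...,2]>.056)&(P[...,2]<.08)).astype(np.uint8)
n,l,st,c=cv2.connectedComponentsWithStats(m)
for i in range(1,n):
    if st[i,4]>60: print(c[i].round(),st[i,4],plane(s,c[i],.064)[0].round(4),P[l==i].mean(0).round(4),P[l==i][:,2].max().round(3))
to(.5894,-.0908,.03,142.9)
E
```

```text
clock: 2.2
tool_pos: [0.5899, -0.09, 0.1494]
orientation: [129.3, 89.9, -177.8]
force: [-0.3, 0.3, -0.3]
opening: 0.0568
[312.  56.] 1467 [ 0.5148 -0.1989  0.064 ] [ 0.5147 -0.1991  0.0629] 0.067
[316. 148.] 1179 [ 0.5516 -0.1464  0.064 ] [ 0.5516 -0.1463  0.063 ] 0.067
[317. 231.] 1013 [ 0.5901 -0.0933  0.064 ] [ 0.5903 -0.0931  0.0629] 0.066
[215. 274.] 646 [ 0.6812 -0.1156  0.064 ] [ 0.6821 -0.1155  0.0622] 0.067
at [ 0.5898 -0.0894  0.1498] open 0.0569 F [ 0.1  0.4 -0.4] d [ 0.1198 -0.0006 -0.0013] turn [ 0.12 -0.02 -0.03]
```

View pics/w1.png

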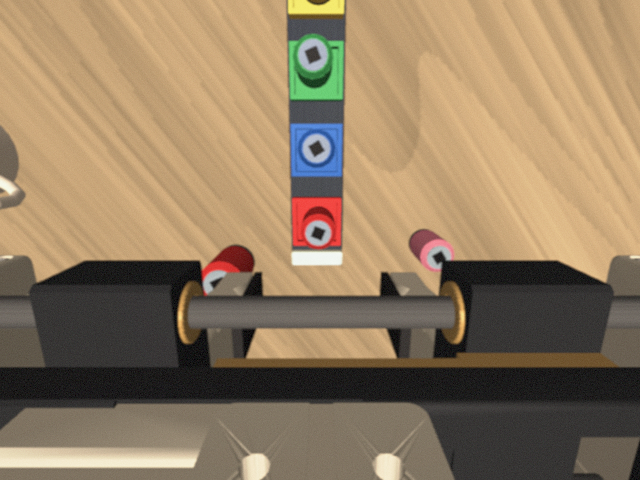

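The wrist view confirms the rail is square to the jaws, columns 290–343. Red is at (317,231), blue at (316,148) and green at (312,56). The red decoy at (215,274) is clear of the fingers.

```bash
python3 -m crank '{"delta_pos":[[0.03,-0.002,-0.002],[0.06,-0.002,-0.002],[0.08,-0.002,-0.002],[0.1,-0.002,-0.002],[0.11,-0.002,-0.002],[0.12,-0.002,-0.002],[0.12,-0.002,-0.002],[0.12,-0.002,-0.002],[0.12,-0.002,-0.002],[0.12,-0.002,-0.002],[0.12,-0.002,-0.002],[0.12,-0.002,-0.002]],"turn":[[0,0,0],[0,0,0],[0,0,0],[0,0,0],[0,0,0],[0,0,0],[0,0,0],[0,0,0],[0,0,0],[0,0,0],[0,0,0],[0,0,0]],"grip":[0.65,0.65,0.65,0.65,0.65,0.65,0.65,0,0,0,0,0]}'
python3 -m crank '{"delta_pos":[[0,0,0],[0,0,0],[0,0,0],[0,0,0],[-0.01,0,0],[-0.03,0,0],[-0.06,0,0],[-0.09,0,0],[-0.1,0,0],[-0.1,0,0],[-0.1,0,0],[-0.1,0,0]],"turn":[[0,0,0],[0,0,0],[0,0,0],[0,0,0],[0,0,0],[0,0,0],[0,0,0],[0,0,0],[0,0,0],[0,0,0],[0,0,0],[0,0,0]],"grip":[0,0,0,0,0,0,0,0,0,0,0,0]}'
python3 -c "
from h import *
to(.4820,.1457,.13,142.9)"
```

```text
clock: 3.25
tool_pos: [0.5905, -0.0935, 0.0309]
orientation: [-45.2, 89.9, 7.8]
force: [-0.9, 0.1, -0.4]
opening: 0.0289
clock: 4.25
tool_pos: [0.589, -0.0934, 0.1289]
orientation: [118.4, 89.9, 171.3]
force: [0.5, -0.2, -1.8]
opening: 0.0179
at [ 0.589  -0.0934  0.1289] open 0.0179 F [ 0.5 -0.2 -1.8] d [-0.0008  0.2295  0.1263] turn [ 0.05 -0.06 -0.11]
```

Run:
```python
from h import *
o=get_obs();print(o["opening"],o["force"])
s=snapshot("side");a=s["pixels"][130:400,200:500];w=snapshot("wrist")["pixels"]
a=cv2.resize(a,(400,360));b=cv2.resize(w,(400,300))
im=np.zeros((360,800,3),np.uint8);im[:,:400]=a;im[:300,400:]=b;cv2.imwrite("pics/c1.png",im)
```

```text
0.017919744332024794 [ 0.50314088 -0.22097695 -1.78035295]
```

View pics/c1.png

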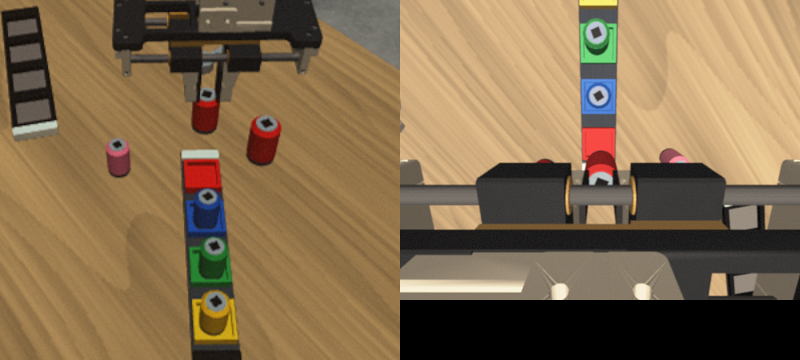

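The red socket is held, but by its edge: opening is 18 mm and it sits toward the camera side. I'll measure the offset before doing anything else.

Run:
```python
from h import *
o=get_obs();T=R.from_euler("xyz",o["orientation"],degrees=True)
for n in("wrist","side"):
    s=snapshot(n);P=pts(s);h=cv2.cvtColor(s["pixels"],cv2.COLOR_BGR2HSV)
    Q=T.inv().apply((P-o["tool_pos"]).reshape(-1,3)).reshape(P.shape)
    red=((h[...,0]<6)|(h[...,0]>174))&(h[...,1]>150)&(s["range_z"]>0)&(abs(P[...,2]-.12)<.06)&(np.linalg.norm(Q,axis=-1)<.08)
    q=Q[red];print(n,len(q),"tool-frame lo/hi",np.percentile(q,[2,50,98],axis=0).round(4).tolist())
    br=(h[...,1]<60)&(h[...,2]>120)&(s["range_z"]>0)&(np.linalg.norm(Q,axis=-1)<.05)
    if br.any(): print("  bright",br.sum(),np.percentile(Q[br],[2,50,98],axis=0).round(4).tolist())
    v,u=np.where(red);print(u.min(),u.max(),v.min(),v.max())
    if n=="wrist": cv2.imwrite("pics/c2.png",cv2.resize(s["pixels"][180:340,220:420],(800,640))[:600])
```

```text
wrist 1464 tool-frame lo/hi [[-0.0339, -0.011, -0.0134], [-0.0202, 0.0005, -0.0112], [0.0144, 0.0124, -0.0063]]
  bright 596 [[-0.0446, -0.0188, -0.0113], [-0.0339, 0.0, -0.0048], [-0.0306, 0.0195, 0.0011]]
297 346 240 282
side 405 tool-frame lo/hi [[-0.0324, -0.0126, -0.0134], [-0.0124, 0.0014, -0.0103], [0.0114, 0.0138, -0.0034]]
  bright 49 [[-0.0351, -0.007, -0.0074], [-0.0336, -0.0003, 0.0006], [-0.0324, 0.0079, 0.0113]]
345 364 204 228
```

View pics/c2.png

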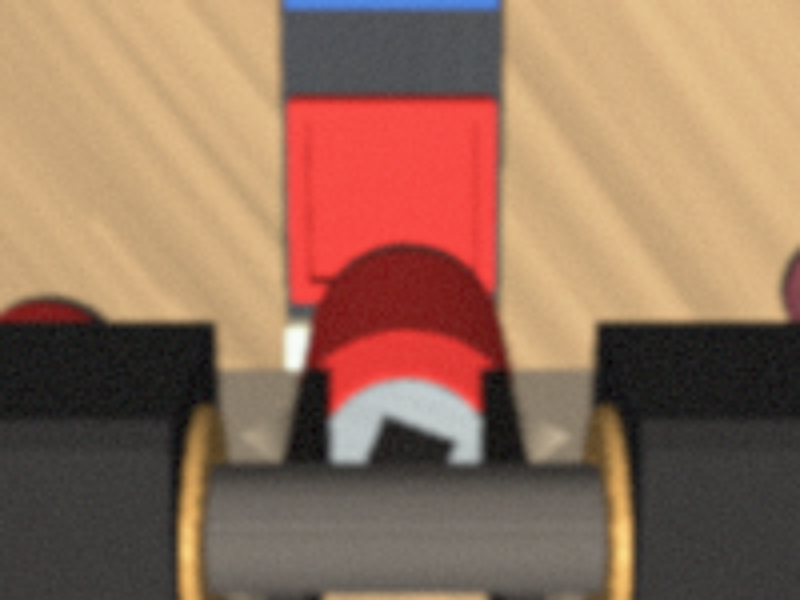

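The socket is in fact well centred: its surface is at tool z −13.4 mm, so its axis is within 1–2 mm of the TCP, and it hangs upright. The 18 mm opening is just how the pads read on this diameter. I'll carry it to the tray.

```bash
python3 -m crank '{"delta_pos":[[0,0.03,0.015],[0,0.06,0.033],[0,0.09,0.05],[0,0.12,0.066],[0,0.15,0.082],[0,0.18,0.098],[0,0.21,0.115],[0,0.229,0.125],[0,0.229,0.125],[0,0.229,0.125],[0,0.229,0.125],[0,0.229,0.125]],"turn":[[0,0,0],[0,0,0],[0,0,0],[0,0,0],[0,0,0],[0,0,0],[0,0,0],[0,0,0],[0,0,0],[0,0,0],[0,0,0],[0,0,0]],"grip":[0,0,0,0,0,0,0,0,0,0,0,0]}'
python3 - <<'E'
from h import *
to(.4820,.1457,.024,142.9)
s=snapshot("wrist");cv2.imwrite("pics/w2.png",s["pixels"])
E
```

```text
clock: 5.45
tool_pos: [0.4827, 0.1436, 0.1298]
orientation: [168.3, 90.0, -138.8]
force: [0.4, -0.2, -1.1]
opening: 0.018
at [0.4827 0.1436 0.1298] open 0.018 F [ 0.4 -0.2 -1.1] d [0.1058 0.0018 0.0014] turn [ 0.03 -0.04 -0.01]
```

View pics/w2.png

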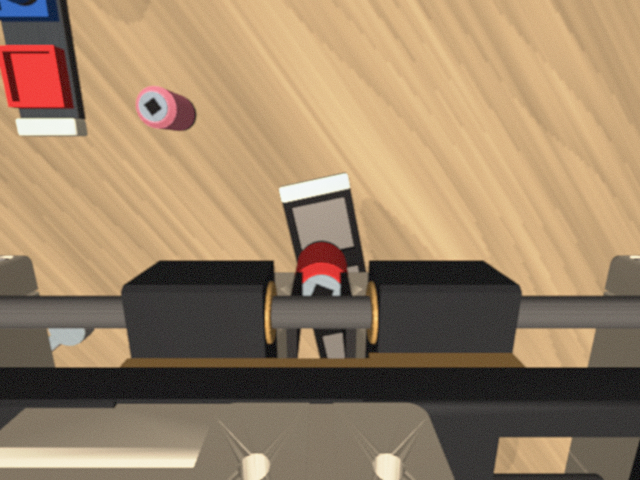

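The view shows the tray's white end at (315,187) and the first pocket centred at about (325,227). I'll check that against the target.

Run:
```python
from h import *
s=snapshot("wrist")
print(plane(s,[[325,227]],.006),plane(s,[[315,187]],.016))
```

```text
[[0.48086936 0.14837626 0.006     ]] [[0.46514242 0.11269654 0.016     ]]
```

```bash
python3 -m crank '{"delta_pos":[[0.03,0.002,0.001],[0.06,0.002,0.001],[0.08,0.002,0.001],[0.09,0.002,0.001],[0.098,0.002,0.001],[0.103,0.002,0.001],[0.106,0.002,0.001],[0.106,0.002,0.001],[0.106,0.002,0.001],[0.106,0.002,0.001],[0.106,0.002,0.001],[0.106,0.002,0.001]],"turn":[[0,0,0],[0,0,0],[0,0,0],[0,0,0],[0,0,0],[0,0,0],[0,0,0],[0,0,0],[0,0,0],[0,0,0],[0,0,0],[0,0,0]],"grip":[0,0,0,0,0,0,0,0,0,0.65,0.65,0.65]}'
python3 -m crank '{"delta_pos":[[0,0,0],[0,0,0],[0,0,0],[0,0,0],[-0.02,0,0],[-0.05,0,0],[-0.08,0,0],[-0.11,0,0],[-0.12,0,0],[-0.12,0,0],[-0.12,0,0],[-0.12,0,0]],"turn":[[0,0,0],[0,0,0],[0,0,0],[0,0,0],[0,0,0],[0,0,0],[0,0,0],[0,0,0],[0,0,0],[0,0,0],[0,0,0],[0,0,0]],"grip":[0.65,0.65,0.65,0.65,0.65,0.65,0.65,0.65,0.65,0.65,0.65,0.65]}'
python3 - <<'E'
from h import *
to(.5510,-.1455,.145,142.9)
s=snapshot("top");cv2.imwrite("pics/t1.png",s["pixels"][150:390,100:500])
E
```

```text
clock: 6.55
tool_pos: [0.4821, 0.1466, 0.0249]
orientation: [-19.1, 89.9, 33.9]
force: [0.9, -0.3, 0.2]
opening: 0.0326
clock: 7.55
tool_pos: [0.4809, 0.1459, 0.1431]
orientation: [150.3, 89.9, -156.7]
force: [0.0, -0.7, -0.4]
opening: 0.057
at [0.4809 0.1459 0.1431] open 0.057 F [ 0.  -0.7 -0.4] d [-0.0018 -0.2315 -0.1903] turn [ 0.05 -0.08 -0.04]
```

```bash
python3 -m crank '{"delta_pos":[[0,-0.03,-0.025],[0,-0.06,-0.049],[0,-0.09,-0.074],[0,-0.12,-0.098],[0,-0.15,-0.123],[0,-0.18,-0.148],[0,-0.21,-0.172],[0,-0.2315,-0.19],[0,-0.2315,-0.19],[0,-0.2315,-0.19],[0,-0.2315,-0.19],[0,-0.2315,-0.19]],"turn":[[0,0,0],[0,0,0],[0,0,0],[0,0,0],[0,0,0],[0,0,0],[0,0,0],[0,0,0],[0,0,0],[0,0,0],[0,0,0],[0,0,0]],"grip":[0.65,0.65,0.65,0.65,0.65,0.65,0.65,0.65,0.65,0.65,0.65,0.65]}'
python3 -c "
from h import *
to(.5510,-.1455,.0305,142.9)"
```

```text
clock: 8.6
tool_pos: [0.5515, -0.1442, 0.1434]
orientation: [124.0, 89.9, 177.0]
force: [0.3, -0.0, 0.9]
opening: 0.0569
at [ 0.5515 -0.1442  0.1434] open 0.0569 F [ 0.3 -0.   0.9] d [ 0.1129 -0.0005 -0.0013] turn [ 0.11 -0.04 -0.06]
```

View pics/t1.png

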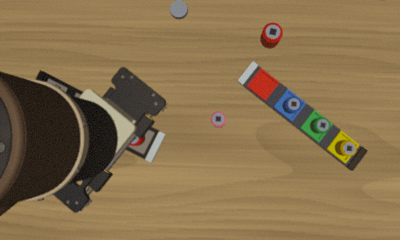

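Red stands in the pocket beside the tray's white end, crop (138,142), partly hidden by the gripper. Next is blue.

```bash
python3 -m crank '{"delta_pos":[[0.03,-0.001,-0.001],[0.06,-0.001,-0.001],[0.08,-0.001,-0.001],[0.1,-0.001,-0.001],[0.108,-0.001,-0.001],[0.113,-0.001,-0.001],[0.113,-0.001,-0.001],[0.113,-0.001,-0.001],[0.113,-0.001,-0.001],[0.113,-0.001,-0.001],[0.113,-0.001,-0.001],[0.113,-0.001,-0.001]],"turn":[[0,0,0],[0,0,0],[0,0,0],[0,0,0],[0,0,0],[0,0,0],[0,0,0],[0,0,0],[0,0,0],[0,0,0],[0,0,0],[0,0,0]],"grip":[0.65,0.65,0.65,0.65,0.65,0.65,0.65,0,0,0,0,0]}'
python3 -m crank '{"delta_pos":[[0,0,0],[0,0,0],[0,0,0],[0,0,0],[-0.01,0,0],[-0.03,0,0],[-0.06,0,0],[-0.09,0,0],[-0.1,0,0],[-0.1,0,0],[-0.1,0,0],[-0.1,0,0]],"turn":[[0,0,0],[0,0,0],[0,0,0],[0,0,0],[0,0,0],[0,0,0],[0,0,0],[0,0,0],[0,0,0],[0,0,0],[0,0,0],[0,0,0]],"grip":[0,0,0,0,0,0,0,0,0,0,0,0]}'
cat >> h.py <<'E'
def held(lo,hi):
    o=get_obs();T=R.from_euler("xyz",o["orientation"],degrees=True)
    s=snapshot("wrist");P=pts(s);h=cv2.cvtColor(s["pixels"],cv2.COLOR_BGR2HSV)
    Q=T.inv().apply((P-o["tool_pos"]).reshape(-1,3)).reshape(P.shape)
    m=(h[...,0]>=lo)&(h[...,0]<=hi)&(h[...,1]>100)&(s["range_z"]>0)&(abs(Q[...,0]+.01)<.03)&(np.linalg.norm(Q,axis=-1)<.05)
    q=Q[m];print("held",len(q),np.percentile(q,[2,50,98],axis=0).round(4).tolist() if len(q) else "")
E
python3 -c "
from h import *
to(.5095,.2046,.13,142.9);held(100,130)"
```

```text
clock: 9.6
tool_pos: [0.5525, -0.1463, 0.0318]
orientation: [-49.4, 89.9, 3.6]
force: [-0.4, -0.3, -1.0]
opening: 0.0294
clock: 10.6
tool_pos: [0.5514, -0.1462, 0.1301]
orientation: [113.4, 89.9, 166.4]
force: [0.0, -0.9, -0.4]
opening: 0.0003
at [ 0.5514 -0.1462  0.1301] open 0.0003 F [ 0.  -0.9 -0.4] d [0.0003 0.2448 0.2547] turn [ 0.05 -0.03 -0.08]
held 0
```

Run:
```python
from h import *
s=snapshot("side");a=s["pixels"][130:400,200:500];w=snapshot("wrist");b=w["pixels"]
P=pts(w);m=((w["range_z"]>0)&(P[...,2]>.056)&(P[...,2]<.08)).astype(np.uint8)
n,l,st,c=cv2.connectedComponentsWithStats(m)
for i in range(1,n):
    if st[i,4]>60: print(c[i].round(),st[i,4],plane(w,c[i],.064)[0].round(4),P[l==i].mean(0).round(4))
a=cv2.resize(a,(400,360));b=cv2.resize(b,(400,300))
im=np.zeros((360,800,3),np.uint8);im[:,:400]=a;im[:300,400:]=b;cv2.imwrite("pics/c3.png",im)
```

```text
[321.  56.] 1684 [ 0.4736 -0.2477  0.064 ] [ 0.4735 -0.2478  0.063 ]
[316. 152.] 1354 [ 0.514  -0.2001  0.064 ] [ 0.5141 -0.2     0.063 ]
[319. 238.] 1157 [ 0.5507 -0.1476  0.064 ] [ 0.5509 -0.1474  0.0629]
[565. 443.] 107 [0.4891 0.1376 0.064 ] [0.4884 0.147  0.0569]
```

View pics/c3.png

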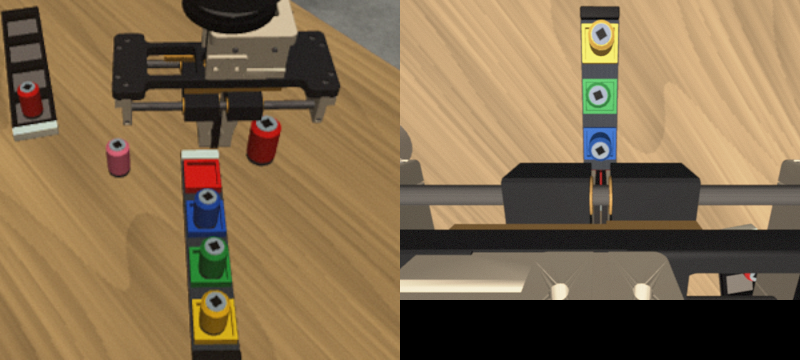

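Blue is still upright in its clip, as seen in the side crop at (207,197), and red is in its pocket. The fingers slid off blue. I'll check where the fingertips really are against the reported TCP.

Run:
```python
from h import *
o=get_obs();T=R.from_euler("xyz",o["orientation"],degrees=True)
for n in("side","wrist"):
    s=snapshot(n);P=pts(s)
    Q=T.inv().apply((P-o["tool_pos"]).reshape(-1,3)).reshape(P.shape)
    m=(s["range_z"]>0)&(abs(Q[...,1])<.04)&(abs(Q[...,2])<.045)&(Q[...,0]<.03)&(Q[...,0]>-.06)
    q=Q[m];print(n,len(q))
    for a in np.arange(-.06,.03,.006):
        k=q[(q[:,0]>=a)&(q[:,0]<a+.006)]
        if len(k)>3: print(a.round(3),len(k),"y",np.percentile(k[:,1],[3,97]).round(4),"z",np.percentile(k[:,2],[3,97]).round(4))
    if n=="side":
        cv2.imwrite("pics/c4.png",cv2.resize(s["pixels"][170:290,290:430],(700,600),interpolation=cv2.INTER_CUBIC))
        e=np.array(s["eye"]);r=rays(s,[360,241])[0]
        print("ray at z=.13",e+r*(.13-e[2])/r[2],o["tool_pos"])
```

```text
side 342
-0.06 74 y [-0.0156  0.0169] z [-0.0114 -0.0074]
-0.054 88 y [-0.014   0.0159] z [-0.0114 -0.0023]
-0.048 79 y [-0.0141  0.0158] z [-0.0112 -0.0069]
-0.042 73 y [-0.0143  0.0167] z [-0.0116  0.0018]
-0.036 28 y [-0.0113  0.0147] z [-0.0104 -0.0079]
ray at z=.13 [ 0.56388791 -0.13565709  0.13      ] [ 0.55138308 -0.14625522  0.12984989]
wrist 549
-0.06 89 y [-0.0034  0.0037] z [-0.01   -0.0091]
-0.054 167 y [-0.0048  0.0051] z [-0.0114 -0.0064]
-0.048 137 y [-0.006   0.0062] z [-0.0114 -0.0093]
-0.042 114 y [-0.0065  0.0067] z [-0.0114 -0.0092]
-0.036 42 y [-0.0034  0.0038] z [-0.0099 -0.0091]
```

View pics/c4.png

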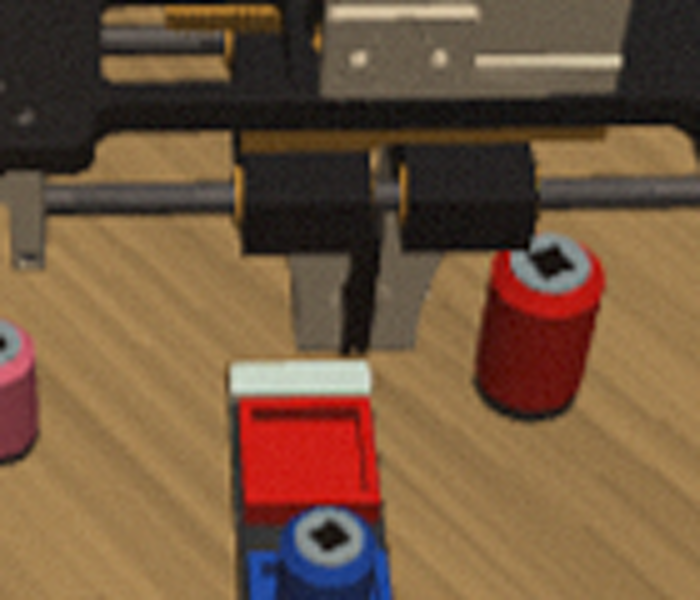

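This explains it. Both cameras put the physical fingertips about 34 mm short of the reported TCP along the tool axis, at tool x ≈ −0.034. So I only pinched the tapered tops. Reported heights need to be 34 mm lower, and I'll descend in stages watching the force.

```bash
python3 -m crank '{"delta_pos":[[0,0,0],[0,0,0],[0,0,0],[0,0,0],[0,0,0],[0,0,0],[0,0,0],[0,0,0],[0.02,0,0],[0.03,0,0],[0.03,0,0],[0.03,0,0]],"turn":[[0,0,0],[0,0,0],[0,0,0],[0,0,0],[0,0,0],[0,0,0],[0,0,0],[0,0,0],[0,0,0],[0,0,0],[0,0,0],[0,0,0]],"grip":[0.65,0.65,0.65,0.65,0.65,0.65,0.65,0.65,0.65,0.65,0.65,0.65]}'
python3 -m crank '{"delta_pos":[[0.02,0,0],[0.04,0,0],[0.055,0,0],[0.065,0,0],[0.075,0,0],[0.082,0,0],[0.089,0,0],[0.095,0,0],[0.1,0,0],[0.103,0,0],[0.103,0,0],[0.103,0,0]],"turn":[[0,0,0],[0,0,0],[0,0,0],[0,0,0],[0,0,0],[0,0,0],[0,0,0],[0,0,0],[0,0,0],[0,0,0],[0,0,0],[0,0,0]],"grip":[0.65,0.65,0.65,0.65,0.65,0.65,0.65,0.65,0.65,0.65,0.65,0.65]}'
python3 - <<'E'
from h import *
to(.5508,-.1463,-.003,142.9)
s=snapshot("side");cv2.imwrite("pics/c5.png",cv2.resize(s["pixels"][190:340,280:440],(640,600),interpolation=cv2.INTER_CUBIC))
E
```

```text
clock: 11.85
tool_pos: [0.5516, -0.1464, 0.1006]
orientation: [135.2, 89.9, -171.8]
force: [-0.3, -0.3, 0.2]
opening: 0.057
clock: 12.85
tool_pos: [0.5523, -0.1463, -0.0017]
orientation: [-85.4, 90.0, -32.4]
force: [-0.3, 0.4, -0.0]
opening: 0.0571
at [ 0.5523 -0.1463 -0.0017] open 0.0571 F [-0.3  0.4 -0. ] d [ 0.0013  0.0012 -0.0009] turn [0.08 0.   0.01]
```

View pics/c5.png

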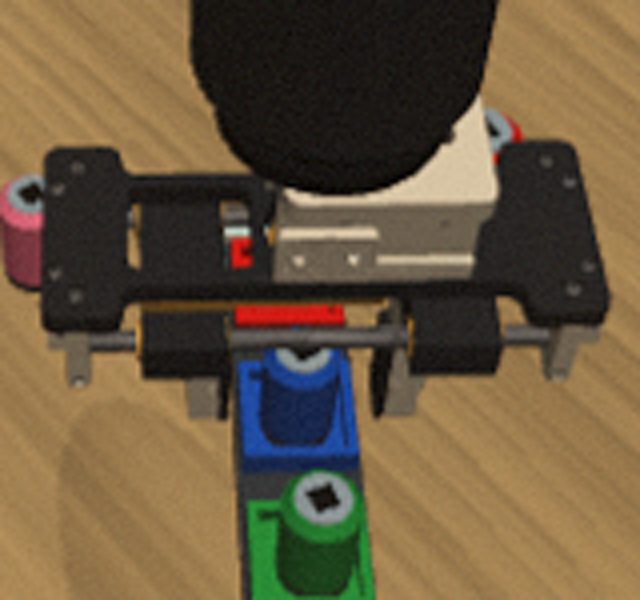

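The fingers now straddle blue properly, at about (205,400) and (395,400), with no contact. I'll close and lift.

```bash
python3 -m crank '{"delta_pos":[[0,0,0],[0,0,0],[0,0,0],[0,0,0],[0,0,0],[0,0,0],[0,0,0],[0,0,0],[0,0,0],[0,0,0],[-0.005,0,0],[-0.01,0,0]],"turn":[[0,0,0],[0,0,0],[0,0,0],[0,0,0],[0,0,0],[0,0,0],[0,0,0],[0,0,0],[0,0,0],[0,0,0],[0,0,0],[0,0,0]],"grip":[0,0,0,0,0,0,0,0,0,0,0,0]}'
python3 -m crank '{"delta_pos":[[-0.02,0,0],[-0.04,0,0],[-0.06,0,0],[-0.08,0,0],[-0.1,0,0],[-0.1,0,0],[-0.1,0,0],[-0.1,0,0]],"turn":[[0,0,0],[0,0,0],[0,0,0],[0,0,0],[0,0,0],[0,0,0],[0,0,0],[0,0,0]],"grip":[0,0,0,0,0,0,0,0]}'
python3 -c "
from h import *
to(.5095,.2046,.107,142.9);held(100,130)"
```

```text
clock: 13.9
tool_pos: [0.5516, -0.1463, 0.0079]
orientation: [127.3, 89.9, -179.7]
force: [-0.3, 0.2, -2.1]
opening: 0.0295
clock: 14.57
tool_pos: [0.5516, -0.1461, 0.1077]
orientation: [92.3, 90.0, 145.3]
force: [-0.6, -0.2, -2.4]
opening: 0.0297
at [ 0.5516 -0.1461  0.1077] open 0.0297 F [-0.6 -0.2 -2.4] d [0.0009 0.2449 0.2546] turn [ 0.05 -0.   -0.04]
held 639 [[-0.0397, -0.0119, -0.0154], [-0.0311, 0.0005, -0.0138], [-0.0167, 0.013, -0.0075]]
```

```bash
python3 -m crank '{"delta_pos":[[0,0.025,0.026],[0,0.05,0.052],[0,0.075,0.078],[0,0.1,0.104],[0,0.125,0.13],[0,0.15,0.156],[0,0.175,0.182],[0,0.2,0.208],[0,0.225,0.234],[0,0.245,0.2545],[0,0.245,0.2545],[0,0.245,0.2545]],"turn":[[0,0,0],[0,0,0],[0,0,0],[0,0,0],[0,0,0],[0,0,0],[0,0,0],[0,0,0],[0,0,0],[0,0,0],[0,0,0],[0,0,0]],"grip":[0,0,0,0,0,0,0,0,0,0,0,0]}'
python3 -c "
from h import *
to(.5095,.2046,-.0085,142.9)"
```

```text
clock: 15.62
tool_pos: [0.5089, 0.2055, 0.1068]
orientation: [163.6, 89.9, -143.2]
force: [-0.0, -1.4, -2.4]
opening: 0.0295
at [0.5089 0.2055 0.1068] open 0.0295 F [-0.  -1.4 -2.4] d [ 1.153e-01 -1.100e-03 -1.000e-04] turn [ 0.22 -0.13 -0.04]
```

```bash
python3 -m crank '{"delta_pos":[[0.03,-0.001,0],[0.06,-0.001,0],[0.08,-0.001,0],[0.095,-0.001,0],[0.105,-0.001,0],[0.111,-0.001,0],[0.115,-0.001,0],[0.115,-0.001,0],[0.115,-0.001,0],[0.115,-0.001,0],[0.115,-0.001,0],[0.115,-0.001,0]],"turn":[[0,0,0],[0,0,0],[0,0,0],[0,0,0],[0,0,0],[0,0,0],[0,0,0],[0,0,0],[0,0,0],[0,0,0],[0,0,0],[0,0,0]],"grip":[0,0,0,0,0,0,0,0,0,0.65,0.65,0.65]}'
python3 -m crank '{"delta_pos":[[0,0,0],[0,0,0],[0,0,0],[0,0,0],[-0.02,0,0],[-0.05,0,0],[-0.08,0,0],[-0.11,0,0],[-0.12,0,0],[-0.12,0,0],[-0.12,0,0],[-0.12,0,0]],"turn":[[0,0,0],[0,0,0],[0,0,0],[0,0,0],[0,0,0],[0,0,0],[0,0,0],[0,0,0],[0,0,0],[0,0,0],[0,0,0],[0,0,0]],"grip":[0.65,0.65,0.65,0.65,0.65,0.65,0.65,0.65,0.65,0.65,0.65,0.65]}'
python3 -c "
from h import *
to(.5138,-.1987,.11,142.9)"
```

```text
clock: 16.62
tool_pos: [0.5112, 0.2043, -0.0059]
orientation: [-15.6, 89.9, 37.3]
force: [-0.6, -0.4, 0.3]
opening: 0.0443
clock: 17.62
tool_pos: [0.5099, 0.2035, 0.1121]
orientation: [153.0, 89.9, -154.1]
force: [0.6, 0.4, -0.2]
opening: 0.057
at [0.5099 0.2035 0.1121] open 0.057 F [ 0.6  0.4 -0.2] d [ 0.0023 -0.2454 -0.3187] turn [ 0.05 -0.08 -0.04]
```

```bash
python3 -m crank '{"delta_pos":[[0,-0.025,-0.032],[0,-0.05,-0.064],[0,-0.075,-0.096],[0,-0.1,-0.128],[0,-0.125,-0.16],[0,-0.15,-0.192],[0,-0.175,-0.224],[0,-0.2,-0.256],[0,-0.225,-0.288],[0.002,-0.2455,-0.3185],[0.002,-0.2455,-0.3185],[0.002,-0.2455,-0.3185]],"turn":[[0,0,0],[0,0,0],[0,0,0],[0,0,0],[0,0,0],[0,0,0],[0,0,0],[0,0,0],[0,0,0],[0,0,0],[0,0,0],[0,0,0]],"grip":[0.65,0.65,0.65,0.65,0.65,0.65,0.65,0.65,0.65,0.65,0.65,0.65]}'
python3 - <<'E'
from h import *
to(.5138,-.1987,-.003,142.9)
w=snapshot("wrist");P=pts(w);m=((w["range_z"]>0)&(P[...,2]>.056)&(P[...,2]<.08)).astype(np.uint8)
n,l,st,c=cv2.connectedComponentsWithStats(m)
for i in range(1,n):
    if st[i,4]>60: print(c[i].round(),st[i,4],plane(w,c[i],.064)[0].round(4),P[l==i].mean(0).round(4))
E
```

```text
clock: 18.62
tool_pos: [0.5132, -0.2002, 0.1091]
orientation: [122.7, 89.8, 175.4]
force: [0.4, 0.2, -0.2]
opening: 0.0569
at [ 0.5132 -0.2002  0.1091] open 0.0569 F [ 0.4  0.2 -0.2] d [0.1121 0.     0.0018] turn [-0.16 -0.12 -0.18]
[324. 155.] 1590 [ 0.4728 -0.2489  0.064 ] [ 0.4728 -0.2488  0.0631]
[319. 246.] 1345 [ 0.5131 -0.2014  0.064 ] [ 0.5133 -0.2011  0.0628]
```

```bash
python3 -m crank '{"delta_pos":[[0.03,0,0],[0.055,0,0],[0.072,0,0],[0.084,0,0],[0.094,0,0],[0.101,0,0],[0.107,0,0],[0.112,0,0],[0.112,0,0],[0.112,0,0],[0.112,0,0],[0.112,0,0]],"turn":[[0,0,0],[0,0,0],[0,0,0],[0,0,0],[0,0,0],[0,0,0],[0,0,0],[0,0,0],[0,0,0],[0,0,0],[0,0,0],[0,0,0]],"grip":[0.65,0.65,0.65,0.65,0.65,0.65,0.65,0.65,0.65,0.65,0,0]}'
python3 -m crank '{"delta_pos":[[0,0,0],[0,0,0],[0,0,0],[0,0,0],[0,0,0],[0,0,0],[0,0,0],[-0.01,0,0],[-0.03,0,0],[-0.06,0,0],[-0.09,0,0],[-0.11,0,0]],"turn":[[0,0,0],[0,0,0],[0,0,0],[0,0,0],[0,0,0],[0,0,0],[0,0,0],[0,0,0],[0,0,0],[0,0,0],[0,0,0],[0,0,0]],"grip":[0,0,0,0,0,0,0,0,0,0,0,0]}'
python3 -c "
from h import *
to(.5371,.2634,.107,142.9);held(45,85)"
```

```text
clock: 19.67
tool_pos: [0.5153, -0.1983, -0.0002]
orientation: [-57.1, 89.9, -4.1]
force: [-0.1, 0.5, 0.0]
opening: 0.0487
clock: 20.67
tool_pos: [0.5152, -0.1984, 0.1121]
orientation: [-65.2, 89.9, -12.2]
force: [0.7, 0.3, -1.9]
opening: 0.0296
at [ 0.5152 -0.1984  0.1121] open 0.0296 F [ 0.7  0.3 -1.9] d [0.005  0.2605 0.3819] turn [0.09 0.04 0.08]
held 637 [[-0.0397, -0.0116, -0.0167], [-0.0312, 0.0005, -0.0152], [-0.0157, 0.0134, -0.0081]]
```

```bash
python3 -m crank '{"delta_pos":[[0,0.024,0.035],[0,0.048,0.07],[0,0.072,0.105],[0,0.096,0.14],[0,0.12,0.175],[0,0.144,0.21],[0,0.168,0.245],[0,0.192,0.28],[0,0.216,0.315],[0.005,0.24,0.35],[0.005,0.2605,0.383],[0.005,0.2605,0.383]],"turn":[[0,0,0],[0,0,0],[0,0,0],[0,0,0],[0,0,0],[0,0,0],[0,0,0],[0,0,0],[0,0,0],[0,0,0],[0,0,0],[0,0,0]],"grip":[0,0,0,0,0,0,0,0,0,0,0,0]}'
python3 -c "
from h import *
to(.5375,.2640,-.0085,142.9)"
```

```text
clock: 21.72
tool_pos: [0.5378, 0.2702, 0.1037]
orientation: [-4.4, 89.9, 48.8]
force: [2.0, -0.6, -1.0]
opening: 0.0296
at [0.5378 0.2702 0.1037] open 0.0296 F [ 2.  -0.6 -1. ] d [ 0.1122 -0.0035 -0.0052] turn [0.29 0.06 0.  ]
```

```bash
python3 -m crank '{"delta_pos":[[0,0,0],[0,0,0],[0,0,0]],"turn":[[0,0,0],[0,0,0],[0,0,0]],"grip":[0,0,0]}'
python3 -c "
from h import *
to(.5375,.2640,-.0085,142.9)"
```

```text
clock: 21.97
tool_pos: [0.537, 0.2636, 0.1039]
orientation: [159.9, 89.9, -147.2]
force: [-0.4, 0.4, -1.3]
opening: 0.0296
at [0.537  0.2636 0.1039] open 0.0296 F [-0.4  0.4 -1.3] d [ 0.1124 -0.0002  0.0008] turn [ 0.05 -0.06 -0.02]
```

```bash
python3 -m crank '{"delta_pos":[[0.03,0,0],[0.06,0,0],[0.08,0,0],[0.095,0,0],[0.105,0,0],[0.11,0,0],[0.113,0,0],[0.113,0,0],[0.113,0,0],[0.113,0,0],[0.113,0,0],[0.113,0,0]],"turn":[[0,0,0],[0,0,0],[0,0,0],[0,0,0],[0,0,0],[0,0,0],[0,0,0],[0,0,0],[0,0,0],[0,0,0],[0,0,0],[0,0,0]],"grip":[0,0,0,0,0,0,0,0,0,0.65,0.65,0.65]}'
python3 -m crank '{"delta_pos":[[0,0,0],[0,0,0],[0,0,0],[0,0,0],[-0.02,0,0],[-0.05,0,0],[-0.08,0,0],[-0.11,0,0],[-0.12,0,0],[-0.12,0,0],[-0.12,0,0],[-0.12,0,0]],"turn":[[0,0,0],[0,0,0],[0,0,0],[0,0,0],[0,0,0],[0,0,0],[0,0,0],[0,0,0],[0,0,0],[0,0,0],[0,0,0],[0,0,0]],"grip":[0.65,0.65,0.65,0.65,0.65,0.65,0.65,0.65,0.65,0.65,0.65,0.65]}'
python3 -c "
from h import *
to(.4732,-.2475,.11,142.9)"
```

```text
clock: 22.97
tool_pos: [0.538, 0.2648, -0.0081]
orientation: [-13.3, 89.9, 39.7]
force: [-0.8, -0.2, -0.0]
opening: 0.0437
clock: 23.97
tool_pos: [0.5368, 0.264, 0.1101]
orientation: [156.3, 89.9, -150.7]
force: [0.2, 0.4, -0.7]
opening: 0.0568
at [0.5368 0.264  0.1101] open 0.0568 F [ 0.2  0.4 -0.7] d [ 0.0005 -0.2573 -0.4466] turn [ 0.06 -0.08 -0.04]
```

```bash
python3 -m crank '{"delta_pos":[[0,-0.02,-0.035],[0,-0.04,-0.07],[0,-0.06,-0.105],[0,-0.08,-0.14],[0,-0.1,-0.175],[0,-0.12,-0.21],[0,-0.14,-0.245],[0,-0.16,-0.28],[0,-0.18,-0.315],[0,-0.2,-0.35],[0,-0.22,-0.384],[0,-0.24,-0.417]],"turn":[[0,0,0],[0,0,0],[0,0,0],[0,0,0],[0,0,0],[0,0,0],[0,0,0],[0,0,0],[0,0,0],[0,0,0],[0,0,0],[0,0,0]],"grip":[0.65,0.65,0.65,0.65,0.65,0.65,0.65,0.65,0.65,0.65,0.65,0.65]}'
python3 -m crank '{"delta_pos":[[0,-0.017,-0.0295],[0,-0.017,-0.0295],[0,-0.017,-0.0295],[0,-0.017,-0.0295],[0,-0.017,-0.0295]],"turn":[[0,0,0],[0,0,0],[0,0,0],[0,0,0],[0,0,0]],"grip":[0.65,0.65,0.65,0.65,0.65]}'
python3 - <<'E'
from h import *
to(.4732,-.2475,-.003,142.9)
w=snapshot("wrist");P=pts(w);m=((w["range_z"]>0)&(P[...,2]>.056)&(P[...,2]<.08)).astype(np.uint8)
n,l,st,c=cv2.connectedComponentsWithStats(m)
for i in range(1,n):
    if st[i,4]>60: print(c[i].round(),st[i,4],plane(w,c[i],.064)[0].round(4),P[l==i].mean(0).round(4))
E
```

```text
clock: 24.97
tool_pos: [0.4764, -0.2148, 0.1098]
orientation: [119.2, 89.9, 172.2]
force: [1.0, 0.7, -0.8]
opening: 0.0566
clock: 25.38
tool_pos: [0.4735, -0.246, 0.1104]
orientation: [113.4, 89.9, 166.4]
force: [-0.1, 0.6, -0.0]
opening: 0.0572
at [ 0.4735 -0.246   0.1104] open 0.0572 F [-0.1  0.6 -0. ] d [ 0.1134 -0.0008 -0.0013] turn [ 0.11 -0.03 -0.07]
[318. 241.] 1337 [ 0.4719 -0.25    0.064 ] [ 0.4721 -0.2497  0.0629]
```

```bash
python3 -m crank '{"delta_pos":[[0.03,0,-0.002],[0.055,0,-0.002],[0.072,0,-0.002],[0.084,0,-0.002],[0.094,0,-0.002],[0.101,0,-0.002],[0.107,0,-0.002],[0.112,0,-0.002],[0.113,0,-0.002],[0.113,0,-0.002],[0.113,0,-0.002],[0.113,0,-0.002]],"turn":[[0,0,0],[0,0,0],[0,0,0],[0,0,0],[0,0,0],[0,0,0],[0,0,0],[0,0,0],[0,0,0],[0,0,0],[0,0,0],[0,0,0]],"grip":[0.65,0.65,0.65,0.65,0.65,0.65,0.65,0.65,0.65,0.65,0,0]}'
python3 -m crank '{"delta_pos":[[0,0,0],[0,0,0],[0,0,0],[0,0,0],[0,0,0],[0,0,0],[0,0,0],[-0.01,0,0],[-0.03,0,0],[-0.06,0,0],[-0.09,0,0],[-0.11,0,0]],"turn":[[0,0,0],[0,0,0],[0,0,0],[0,0,0],[0,0,0],[0,0,0],[0,0,0],[0,0,0],[0,0,0],[0,0,0],[0,0,0],[0,0,0]],"grip":[0,0,0,0,0,0,0,0,0,0,0,0]}'
python3 -c "
from h import *
to(.5650,.3228,.109,142.9);held(18,32)"
```

```text
clock: 26.43
tool_pos: [0.473, -0.2486, -0.0013]
orientation: [-64.0, 89.9, -11.0]
force: [0.1, 0.0, 0.1]
opening: 0.0483
clock: 27.43
tool_pos: [0.473, -0.2486, 0.1111]
orientation: [-70.1, 89.9, -17.1]
force: [0.4, -1.1, -2.4]
opening: 0.0293
at [ 0.473  -0.2486  0.1111] open 0.0293 F [ 0.4 -1.1 -2.4] d [0.0019 0.2705 0.5117] turn [0.08 0.03 0.09]
held 718 [[-0.0396, -0.0129, -0.0149], [-0.0311, 0.0005, -0.0132], [-0.0164, 0.015, -0.0039]]
```

```bash
python3 -m crank '{"delta_pos":[[0,0.018,0.034],[0,0.036,0.068],[0,0.054,0.102],[0,0.072,0.136],[0,0.09,0.17],[0,0.108,0.204],[0,0.126,0.238],[0,0.144,0.272],[0,0.162,0.306],[0,0.18,0.34],[0,0.198,0.374],[0,0.216,0.408]],"turn":[[0,0,0],[0,0,0],[0,0,0],[0,0,0],[0,0,0],[0,0,0],[0,0,0],[0,0,0],[0,0,0],[0,0,0],[0,0,0],[0,0,0]],"grip":[0,0,0,0,0,0,0,0,0,0,0,0]}'
python3 -m crank '{"delta_pos":[[0,0.018,0.034],[0,0.036,0.068],[0,0.05,0.09],[0,0.0545,0.1035],[0,0.0545,0.1035],[0,0.0545,0.1035],[0,0.0545,0.1035],[0,0.0545,0.1035]],"turn":[[0,0,0],[0,0,0],[0,0,0],[0,0,0],[0,0,0],[0,0,0],[0,0,0],[0,0,0]],"grip":[0,0,0,0,0,0,0,0]}'
python3 -c "
from h import *
to(.5646,.3223,-.0085,142.9)"
```

```text
clock: 28.48
tool_pos: [0.5452, 0.2091, 0.1082]
orientation: [140.5, 90.0, -166.5]
force: [2.0, 0.2, -2.2]
opening: 0.0295
clock: 29.15
tool_pos: [0.5644, 0.3215, 0.1082]
orientation: [163.7, 90.0, -143.4]
force: [0.6, 0.2, -2.8]
opening: 0.0293
at [0.5644 0.3215 0.1082] open 0.0293 F [ 0.6  0.2 -2.8] d [0.1167 0.0003 0.0008] turn [ 0.01 -0.04 -0.01]
```

After release I'll lift and swing aside, so the tray can be checked.

```bash
python3 -m crank '{"delta_pos":[[0.03,0,0],[0.06,0,0],[0.08,0,0],[0.095,0,0],[0.107,0,0],[0.113,0,0],[0.116,0,0],[0.117,0,0],[0.117,0,0],[0.117,0,0],[0.117,0,0],[0.117,0,0]],"turn":[[0,0,0],[0,0,0],[0,0,0],[0,0,0],[0,0,0],[0,0,0],[0,0,0],[0,0,0],[0,0,0],[0,0,0],[0,0,0],[0,0,0]],"grip":[0,0,0,0,0,0,0,0,0,0.65,0.65,0.65]}'
python3 -m crank '{"delta_pos":[[0,0,0],[0,0,0],[0,0,0],[0,0,0],[-0.02,0,0],[-0.05,0,0],[-0.08,0,0],[-0.11,0,0],[-0.14,0,0],[-0.16,0,0],[-0.16,0,0],[-0.16,0,0]],"turn":[[0,0,0],[0,0,0],[0,0,0],[0,0,0],[0,0,0],[0,0,0],[0,0,0],[0,0,0],[0,0,0],[0,0,0],[0,0,0],[0,0,0]],"grip":[0.65,0.65,0.65,0.65,0.65,0.65,0.65,0.65,0.65,0.65,0.65,0.65]}'
python3 -m crank '{"delta_pos":[[0,-0.02,-0.03],[0,-0.04,-0.06],[0,-0.06,-0.09],[0,-0.08,-0.12],[0,-0.1,-0.15],[0,-0.12,-0.18],[0,-0.14,-0.21],[0,-0.16,-0.24],[0,-0.18,-0.27],[0,-0.2,-0.3],[0,-0.2,-0.3],[0,-0.2,-0.3]],"turn":[[0,0,0],[0,0,0],[0,0,0],[0,0,0],[0,0,0],[0,0,0],[0,0,0],[0,0,0],[0,0,0],[0,0,0],[0,0,0],[0,0,0]],"grip":[0.65,0.65,0.65,0.65,0.65,0.65,0.65,0.65,0.65,0.65,0.65,0.65]}'
cat > chk.py <<'E'
from h import *
o=get_obs();print(o["tool_pos"].round(3),o["qvel"].round(2))
a=np.radians(64.94);yd=-np.array([np.cos(a),np.sin(a)]);xd=np.array([yd[1],-yd[0]]);C=np.array([.5233,.2340])
for n in("top","side"):
    s=snapshot(n);P=pts(s)
    L=np.stack([(P[...,:2]-C)@xd,(P[...,:2]-C)@yd],-1)
    m=((s["range_z"]>0)&(P[...,2]>.045)&(P[...,2]<.075)&(abs(L[...,0])<.045)&(abs(L[...,1])<.15)).astype(np.uint8)
    k,l,st,c=cv2.connectedComponentsWithStats(m)
    for i in range(1,k):
        if st[i,4]>15:
            q=P[l==i];t=q[:,2]>np.percentile(q[:,2],60);b=s["pixels"][l==i].mean(0).round()
            print(n,"px",c[i].round(),"z",np.percentile(q[:,2],[10,90]).round(4),"tray x,y",L[l==i][t].mean(0).round(4),"bgr",b)
    if n=="side": cv2.imwrite("pics/f.png",cv2.resize(s["pixels"][110:250,170:340],(728,600)))
E
python3 chk.py
```

```text
clock: 30.15
tool_pos: [0.5652, 0.3233, -0.0078]
orientation: [-12.3, 89.9, 40.7]
force: [-0.2, 0.1, 0.2]
opening: 0.0439
clock: 31.15
tool_pos: [0.5652, 0.3234, 0.1527]
orientation: [-5.4, 89.8, 47.6]
force: [-0.4, 0.1, -0.3]
opening: 0.0567
clock: 32.15
tool_pos: [0.5425, -0.0391, 0.1499]
orientation: [135.6, 89.9, -171.6]
force: [0.1, 1.0, -0.5]
opening: 0.0574
[ 0.543 -0.039  0.15 ] [ 2.52  0.23  0.57 -0.08 -0.02 -0.97]
side px [213. 135.] z [0.0477 0.0568] tray x,y [ 0.0005 -0.0967] bgr [ 52. 111. 135.]
side px [215. 154.] z [0.0477 0.0569] tray x,y [ 0.0006 -0.0314] bgr [61. 94. 59.]
side px [219. 175.] z [0.0482 0.057 ] tray x,y [-0.0014  0.0334] bgr [101.  72.  56.]
side px [221. 197.] z [0.0475 0.0569] tray x,y [0.001 0.096] bgr [ 53.  56. 122.]
```

View pics/f.png

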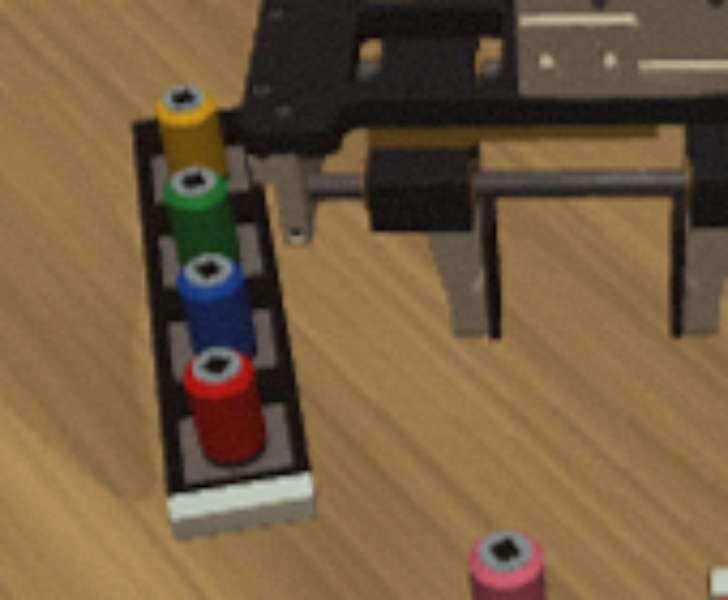

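All four stand upright in the order red, blue, green, yellow from the white end. In the picture they are at (225,410), (215,300), (202,215) and (190,130). They are within about 2 mm of the pocket centres with tops at z ≈ 57 mm, and the gripper is clear.

```bash
python3 -m crank '{"delta_pos":[[0,0,0],[0,0,0],[0,0,0],[0,0,0],[0,0,0],[0,0,0]],"turn":[[0,0,0],[0,0,0],[0,0,0],[0,0,0],[0,0,0],[0,0,0]],"grip":[0.65,0.65,0.65,0.65,0.65,0.65]}'
python3 -c "
from h import *
print(close_job())"
```

```text
clock: 32.75
tool_pos: [0.5437, -0.0368, 0.1512]
orientation: [-19.9, 90.0, 33.1]
force: [-0.4, 0.5, -0.2]
opening: 0.057
the job is handed in; nothing more can be done
None
```

All four sockets are in the tray in rail order from the white end (red, blue, green, yellow). I handed the job in at about 33 s of the 128 s allowed.

**Last check, side camera:** each socket stands upright within about 2 mm of its pocket's centre. Their tops measure about 57 mm above the bench, against 56 mm expected when standing on the pocket floor. The gripper was open and clear of everything. I judged tilt by eye from the picture and did not measure the sockets' speed.

**What failed or disagreed:**
- **Fingertip position:** the fingertips sit about 34 mm short of the reported TCP along the tool axis, contrary to the description. Because of this, the red socket was carried by its tapered top only. My first grip on blue slipped off, leaving it standing in its clip. I lowered the remaining moves by 34 mm, and blue, green and yellow were then gripped normally.
- **Top camera:** it gave no readings of the tray in the final check, probably because the arm was in its view. The final positions therefore rest on the side camera alone.

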